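# Set the haze air valve to its show mark and answer the cue light

## Task

Set the air valve for the haze line: slide the frosted door of the low cabinet fully open, turn the blue lever right back to its shut stop first, and then open it until the lever lies over the green index mark. Then slide the door fully closed and press the yellow button of the cue light right down to report it is set, let it spring back, and leave the DI box, torch and beltpack where they are.

Things in the scene. Friction and masses are not known exactly. Their poses are not given: they have to be found in the camera images.
- cabinet: Low grey cabinet, fixed, 260 (x) x 540 (y) mm. Origin at the centre of its underside; x to the far side, y left, z up. Left half: open well, inner x -118..118, y 0..258, floor z 80, wall tops z 140. Right half: closed deck at z 140. Metal rails 12 mm wide, tops at z 152, run along the front and rear edges at x -122 and 122; the door slides between them and covers the well when closed.
- door (a joint): Frosted translucent acrylic sliding door, 222 x 250 x 8 mm, top face at cabinet z 149. 0 = closed; grows to 0.22 m (fully open) as it slides to the cabinet's -y (right) over the deck. Friction about 2 N; stays where it is left.
- door_pull (a point): Centre of the top edge of the door's aluminium pull, an upright fin 80 (cabinet x) x 12 (cabinet y) mm standing 32 mm above the door's top face (top at cabinet z 181). It moves with the door: at cabinet x 0, y 70 mm when closed, x 0, y -150 when fully open. Can be pushed from either side.
- valve_pivot (a point): Point on the valve lever's vertical turning axis, at the well floor (cabinet x 50, y 180, z 80 mm).
- valve (a joint): Valve lever angle in rad: 0 = shut, against its stop, the lever pointing from the pivot to the cabinet's -x; it grows (counter-clockwise seen from above) to 1.571 = wide open, against a stop, the lever pointing to the cabinet's -y. Stiff: about 0.4 N m, stays where it is left.
- lever_tip (a point): Top of the lever's outer end, 115 mm from the pivot. The lever is a horizontal bar 22 mm wide, 24 mm high (cabinet z 98 to 122; hub up to z 124), steel near the pivot, then blue, with a white end. It swings 18 mm above the well floor (12 mm above the green mark) and below the door. This point's own -x axis points along the lever, away from the pivot.
- index: Fixed white index plate on the well floor: disc of 45 mm radius about the valve pivot with a flat arm along its own -x, ending in a green mark 119 to 143 mm from the pivot, 24 mm wide, 6 mm high. Origin on the pivot axis at the floor. Its yaw relative to the cabinet is the wanted lever angle (0.6 to 1.15 rad, varies). The mark's width is the allowed error (5 degrees either side).
- cue_light: Black plastic cue light box, 80 (x) x 120 (y) x 45 mm, fixed to the desk, with a red lamp dome on the left (+y) and the yellow answer button on the right, centred at x 0, y -25 mm in its frame. Origin at the centre of its underside.
- answer_top (a point): Centre of the top face of the yellow answer button, a round cap of 20 mm radius; it is pressed straight down.
- answer (a joint): Travel of the answer button: 0 up, 0.008 m fully down (about 5 N); springs back.
- di_box: Grey steel DI box, 102 x 79 x 49 mm, loose on the desk. Origin at the centre of its underside. Leave alone.
- torch: Red plastic torch lying on the desk, 162 mm long (its x), 44 mm across. Origin on the desk under its middle. Leave alone.
- beltpack: Squat aluminium beltpack transmitter, 90 (x) x 65 x 30 mm with a short stub aerial at +x, loose on the desk. Origin at the centre of its underside. Leave alone.
Things that resemble listed ones, but are neither listed nor needed, are in the scene too. What is shaped like the cue_light but brown, purple or turquoise is not meant.

How it is judged:
By the outcome, as a careful person would: the job done as asked, in the order asked, and still so for the second after the job is handed in, with the robot touching nothing.
It also fails if it takes over 72 s, if anything falls off the work surface, if the arm or the gripper's body presses on something with over 40 N, if the wrist force passes 120 N, or if a joint passes its speed limit or range.

## Robot

A 7-joint arm with a two-finger parallel gripper is mounted at the origin on the work surface. World frame = base frame: x ahead of the robot, y to its left, z up, the work surface at z = 0. Lengths are in m, angles in rad, forces in N, time in s.
With the tool pointing down it reaches from about 0.425 to 0.925 m from the base axis. Payload 6.8 kg.
Tool frame: the origin (TCP) lies at the very end of the fingers, on their centre line; the grasp point (between the pads) lies 19 mm behind it; z points along the fingers, y is the line along which they close (so a half turn about z gives the same grasp; the last joint's range is limited). The gripper opens to 85 mm and grips with 20 to 120 N. Pads are 22 mm wide; open, the fingers measure 114 mm over their backs; the gripper's body (76 mm by 85 mm) begins 54 mm behind the grasp point. The pads swing forward as they close: fully open they stand 13 mm farther back than shut.
Start: joints at [-1.418, 0.477, 0.022, 1.555, -0.011, 1.109, -0.083], TCP at [0.174, 0.652, 0.231] pointing down, gripper open.
Joint ranges: [-2.96, 2.96], [-0.34, 2.1], [-1.41, 1.46], [0.24, 2.44], [-1.37, 4.51], [0.17, 1.92], [-2.96, 2.96]. Speed limits (rad/s): [2.39, 2.39, 3.14, 3.14, 3.14, 3.14, 3.14].

## Interface

Orientations are given as a rotation vector (axis times angle).
In Python, from bench import monitor, optics, r gives the robot as it stands.
- The arm moves only by the shell command python3 -m crank 'ROWS' [OPENING] [FORCE]. ROWS is JSON, a list of rows, each a list of 2 entries, a list of its own where there are three numbers: the shift along the tool's x, y, z in cm, then the turn, a rotation vector about the tool's x, y, z in rad. A call has 1 to 5 rows; each row shifts and turns the commanded pose from where the row before left it, along the tool's axes as they then stand; what a row does not reach is not made up. A row lasts 1/10 s, in which the tool goes at most 50 mm and 8.59 degrees, less where a joint would pass 70% of its speed; a pose out of reach is approached as far as the arm can. A call is refused whole if a number of a shift passes 5 or a number of a turn 0.15, either way. A call with a gripper value outside its range is refused whole. OPENING is the finger opening in cm, from 0 to 8.54, set as the call begins (- or left out, the last holds). The fingers move at their own pace and stop on an object; FORCE is the grip in N (left out, the last holds). Time passes only in rows, so rows that do not move let the fingers close. It gives the time, the measured TCP pose, the force, the opening and the grip force at its end, in the units of the state.
- monitor.get_obs(): the state, without advancing time (a new reading comes with each control period).
- optics.grab_frame(name): name is "side" or "top"; returns (picture, depth): 400x640x3 uint8, red, green, blue; 400x640 float32, m along the optical axis (not along the pixel's ray), 0 where there is no reading.
- optics.camera_model(name): a dict with "vertical_fov" (degrees; the focal length in pixels is half the picture's height over the tangent of half this angle, whatever the lens; pixels are square), "cx", "cy" (the principal point, pixels), "D" ([k1, k2, p1, p2, k3] as OpenCV has them; the pictures are not rectified), "R" (3x3) and "t" (3): a world point X has camera coordinates R X + t. Camera axes: x right, y down, z forward; pixel columns grow to the right and rows downward; lengths in m; the calibration is good to about 2 mm. A picture is of the moment at which its call begins. camera_model takes no time and is no camera call.
- r.hand_in(): hands the job in; it is judged then, once.
The state is a dict: "clock": time; "joints": joint angles; "qvel": joint speeds; "tau": joint torques, N m; "tcp_pos": TCP position; "orientation": TCP orientation; "contact_force": force on the tool from outside, world axes, zero at the start; "moment": the same for the moment, N m; "grip_width": finger opening in m; "gripper_force": force on a finger pad.
Only numpy, scipy, OpenCV 4.12 (cv2) and the standard library are available. Lean on these libraries where they do the work, as an engineer would, in place of code of your own. Each camera call takes 0.05 s, during which the arm holds its last target. There are 200 camera calls.

## Working session

There is one attempt and no reset: what is moved stays moved. The work goes in short steps, Python scripts to look and compute and a shell command to move; the robot and the scene stay as the last step left them, time stands still between calls to the robot, and variables do not carry over. Pictures are saved under pics/ and viewed, at most 10 in all, crops included, and the job is handed in when it is done.

```bash
mkdir -p pics; ls; python3 - <<'E'
from bench import monitor, optics, r
import cv2,numpy as np
o=monitor.get_obs();print({k:np.round(v,3) for k,v in o.items()})
for n in("top","side"):
    p,d=optics.grab_frame(n);cv2.imwrite(f"pics/{n}0.png",p[:,:,::-1]);np.save(f"pics/{n}0.npy",d);np.save(f"pics/{n}0p.npy",p)
    print({k:np.round(v,3) for k,v in optics.camera_model(n).items()})
E
```

```text
pics
{'clock': np.float64(0.0), 'joints': array([-1.418,  0.478,  0.022,  1.557, -0.012,  1.109, -0.083]), 'qvel': array([ 0.   ,  0.   ,  0.003, -0.001, -0.   , -0.   ,  0.002]), 'tau': array([ 0.0000e+00, -5.9644e+01,  1.6080e+00, -2.8119e+01,  1.2000e-02,
        1.0000e-02,  0.0000e+00]), 'tcp_pos': array([0.174, 0.652, 0.23 ]), 'orientation': array([-4.080e-01, -3.115e+00,  3.000e-03]), 'contact_force': array([ 0.366,  0.868, -0.231]), 'moment': array([-0.024,  0.018, -0.006]), 'gripper_force': np.float64(0.0), 'grip_width': np.float64(0.085)}
{'vertical_fov': np.float64(57.58), 'cx': np.float64(316.432), 'cy': np.float64(204.283), 'D': array([-0.08,  0.  ,  0.  ,  0.  ,  0.  ]), 'R': array([[-0.028, -1.   ,  0.014],
       [-0.997,  0.027, -0.078],
       [ 0.077, -0.016, -0.997]]), 't': array([-0.043,  0.498,  1.233])}
{'vertical_fov': np.float64(52.224), 'cx': np.float64(317.569), 'cy': np.float64(202.175), 'D': array([-0.076,  0.   ,  0.   ,  0.   ,  0.   ]), 'R': array([[-0.97 , -0.243,  0.024],
       [-0.173,  0.615, -0.769],
       [ 0.172, -0.75 , -0.638]]), 't': array([0.466, 0.222, 1.622])}
```

View pics/top0.png

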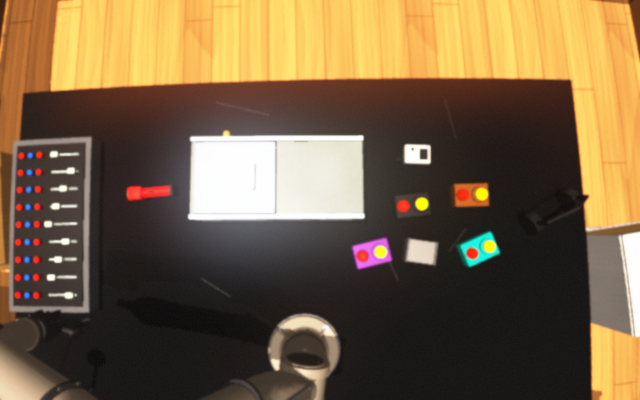

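View pics/side0.png

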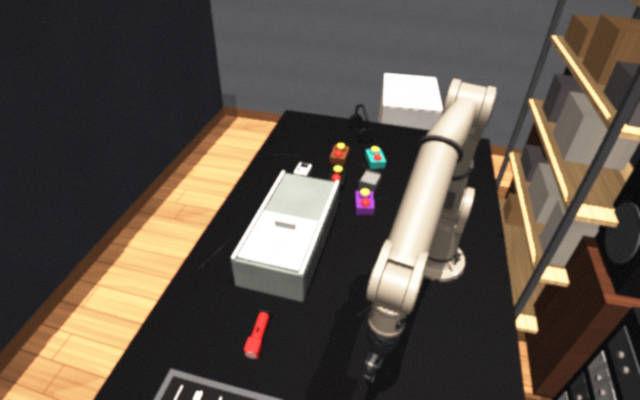

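```bash
cat > h.py <<'E'
from bench import monitor, optics, r
import cv2,numpy as np
from scipy.spatial.transform import Rotation as Ro
def world(n,uv,z):
    m=optics.camera_model(n);f=200/np.tan(np.radians(m["vertical_fov"])/2)
    K=np.array([[f,0,m["cx"]],[0,f,m["cy"]],[0,0,1]]);R=np.array(m["R"]);t=np.array(m["t"])
    q=cv2.undistortPoints(np.array(uv,float).reshape(-1,1,2),K,np.array(m["D"]))[:,0]
    d=np.c_[q,np.ones(len(q))]@R;c=-R.T@t
    return c+d*((z-c[2])/d[:,2])[:,None]
def pix(n,X):
    m=optics.camera_model(n);f=200/np.tan(np.radians(m["vertical_fov"])/2)
    K=np.array([[f,0,m["cx"]],[0,f,m["cy"]],[0,0,1]])
    return cv2.projectPoints(np.array(X,float).reshape(-1,3),cv2.Rodrigues(np.array(m["R"]))[0],np.array(m["t"]),K,np.array(m["D"]))[0][:,0]
def go(pos,yaw):
    """tool shift (cm) to pos and turn to tool-down with tool y axis at yaw (mod pi)"""
    o=monitor.get_obs();A=Ro.from_rotvec(o["orientation"])
    y=A.as_matrix()[:,1]
    if np.cos(np.arctan2(y[1],y[0])-yaw)<0: yaw+=np.pi
    yv=np.array([np.cos(yaw),np.sin(yaw),0]);z=np.array([0,0,-1.]);B=Ro.from_matrix(np.c_[np.cross(yv,z),yv,z])
    print("shift cm",np.round(A.inv().apply(np.array(pos)-o["tcp_pos"])*100,2),"turn",np.round((A.inv()*B).as_rotvec(),3))
E
python3 - <<'E'
from h import *
p=np.load("pics/top0p.npy");d=np.load("pics/top0.npy")
# cabinet by depth: height of each pixel
m=optics.camera_model("top");f=200/np.tan(np.radians(m["vertical_fov"])/2)
g=np.mgrid[0:400,0:640];uv=np.c_[g[1].ravel(),g[0].ravel()].astype(float)
K=np.array([[f,0,m["cx"]],[0,f,m["cy"]],[0,0,1]])
q=cv2.undistortPoints(uv.reshape(-1,1,2),K,np.array(m["D"]))[:,0]
X=((np.c_[q,np.ones(len(q))]*d.reshape(-1,1))-np.array(m["t"]))@np.array(m["R"])
Z=X[:,2].reshape(400,640)*(d>0)
roi=np.zeros((400,640),np.uint8);roi[110:235,180:380]=1
mk=((Z>.135)&(Z<.17)&(roi>0)).astype(np.uint8)
print(mk.sum(),np.percentile(Z[mk>0],[5,50,95]))
P=X.reshape(400,640,3)[mk>0][:,:2]
rc=cv2.minAreaRect((P*1000).astype(np.float32));print("cabinet rect mm",rc)
mp=((Z>.172)&(Z<.19)&(roi>0));Q=X.reshape(400,640,3)[mp];print("pull",len(Q),Q.mean(0) if len(Q) else 0, np.ptp(Q,0) if len(Q) else 0)
print("corners",world("top",[[191,136],[364,136],[190,218],[365,218]],.152).round(3))
# yellow
hsv=cv2.cvtColor(p,cv2.COLOR_RGB2HSV);yl=cv2.inRange(hsv,(24,150,120),(35,255,255));n,_,s,c=cv2.connectedComponentsWithStats(yl)
for i in range(1,n):
    if 30<s[i,4]<400 and 350<c[i,0]<500: print(c[i].round(1),s[i,4],world("top",[c[i]],.055).round(3),Z[int(c[i,1]),int(c[i,0])].round(3))
ps=np.load("pics/side0p.npy");yl=cv2.inRange(cv2.cvtColor(ps,cv2.COLOR_RGB2HSV),(24,150,120),(35,255,255));n,_,s,c=cv2.connectedComponentsWithStats(yl)
for i in range(1,n):
    if 10<s[i,4]<400 and 320<c[i,0]<400: print("side",c[i].round(1),s[i,4],world("side",[c[i]],.055).round(3))
E
```

```text
13804 [0.13850052 0.14625903 0.15393577]
cabinet rect mm ((575.0664672851562, 69.62158203125), (543.2047119140625, 260.83306884765625), 88.53772735595703)
pull 118 [0.57700113 0.13851808 0.18121559] [0.07684064 0.01253389 0.01389494]
corners [[ 0.712  0.334  0.152]
 [ 0.697 -0.21   0.152]
 [ 0.454  0.337  0.152]
 [ 0.44  -0.203  0.152]]
[481.4 193.6] 120 [[ 0.515 -0.623  0.055]] 0.069
[421.5 203.4] 159 [[ 0.487 -0.411  0.055]] 0.072
[488.9 245.9] 94 [[ 0.336 -0.638  0.055]] 0.07
[380.1 251.4] 84 [[ 0.33  -0.263  0.055]] 0.073
side [340.5 143.8] 20 [[ 0.519 -0.65   0.055]]
side [337.2 167.8] 26 [[ 0.49  -0.427  0.055]]
```

```bash
cat >> h.py <<'E'
CAB=np.array([0.575,0.0697,0]);CY=-0.027
def cab(x,y,z): return CAB+Ro.from_euler("z",CY).apply([x/1000,y/1000,z/1000])
E
python3 - <<'E'
from h import *
print(Ro.from_rotvec(monitor.get_obs()["orientation"]).as_matrix().round(2))
print(cab(0,115,230));go(cab(0,115,230),CY);go(cab(0,115,230),CY+np.pi/2)
print(world("top",[[421.5,203.4]],.07))
E
```

```text
[[-0.97  0.26 -0.  ]
 [ 0.26  0.97 -0.  ]
 [-0.   -0.   -1.  ]]
[0.57810462 0.18465809 0.23      ]
shift cm [-51.09 -34.7    0.11] turn [-1.000e-03  1.000e-03  1.337e+00]
shift cm [-51.09 -34.7    0.11] turn [-0.002 -0.    -0.234]
[[ 0.48588844 -0.4063877   0.07      ]]
```

```bash
python3 -m crank '[[[-3.5,-2.8,0],[0,0,-0.117]],[[-4,-2.8,0],[0,0,-0.117]],[[-3.5,-3.5,0],[0,0,0]],[[-3.5,-3.5,0],[0,0,0]],[[-3.5,-3.5,0],[0,0,0]]]' 5 40; python3 -m crank '[[[-3.5,-3.5,0],[0,0,0]],[[-3.5,-3.5,0],[0,0,0]],[[-3.5,-3.5,0],[0,0,0]],[[-3.5,-3.5,0],[0,0,0]],[[0,0,0],[0,0,0]]]'
python3 - <<'E'
from h import *
go(cab(0,70,230),CY+np.pi/2);print(monitor.get_obs()["joints"].round(2))
E
```

```text
clock: 0.6
tcp_pos: [0.3394, 0.473, 0.231]
orientation: [-0.042, -3.141, 0.001]
contact_force: [1.3, 0.3, 1.3]
grip_width: 0.0498
gripper_force: 0.0
clock: 1.1
tcp_pos: [0.4801, 0.3233, 0.2312]
orientation: [0.061, 3.138, -0.006]
contact_force: [-0.3, -0.2, -0.2]
grip_width: 0.0499
gripper_force: 0.0
shift cm [-10.39 -17.97   0.21] turn [-0.004  0.003 -0.012]
[-0.8   0.32  0.12  1.8  -0.04  1.03  0.87]
```

```bash
python3 -m crank '[[[-2.5,-4.3,0],[0,0,-0.012]],[[-2.5,-4.3,0],[0,0,0]],[[-2.5,-4.3,0],[0,0,0]],[[-2.5,-4.3,0],[0,0,0]],[[-0.4,-0.7,0],[0,0,0]]]'; python3 -m crank '[[[0,0,0],[0,0,0]],[[0,0,0],[0,0,0]]]'
python3 - <<'E'
from h import *
go(cab(0,70,162),CY+np.pi/2)
p,d=optics.grab_frame("top");cv2.imwrite("pics/t1.png",cv2.resize(p[100:250,150:400,::-1],None,fx=3,fy=3))
E
```

```text
clock: 1.6
tcp_pos: [0.5779, 0.1426, 0.2312]
orientation: [0.039, 3.14, -0.006]
contact_force: [-0.1, -1.6, -1.0]
grip_width: 0.0504
gripper_force: 0.0
clock: 1.8
tcp_pos: [0.5746, 0.152, 0.2309]
orientation: [-0.021, -3.14, -0.001]
contact_force: [0.7, -0.3, 0.3]
grip_width: 0.0501
gripper_force: 0.0
shift cm [-0.26 -1.23  6.89] turn [ 0.001 -0.001  0.014]
```

View pics/t1.png

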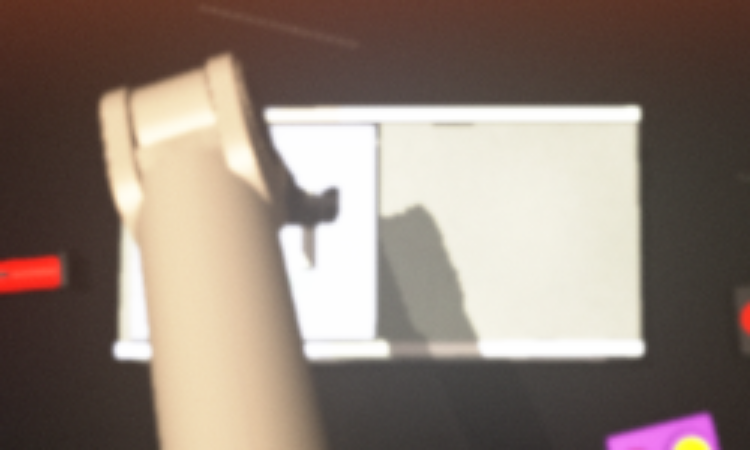

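```bash
python3 -m crank '[[[-0.3,-1.2,1],[0,0,0.014]],[[0,0,3],[0,0,0]],[[0,0,2.9],[0,0,0]],[[0,0,0],[0,0,0]]]' 
python3 - <<'E'
from h import *
go(cab(0,70,162),CY+np.pi/2)
E
```

```text
clock: 2.25
tcp_pos: [0.5748, 0.1379, 0.158]
orientation: [-0.044, -3.134, 0.004]
contact_force: [-0.4, -0.3, -0.2]
grip_width: 0.0499
gripper_force: 0.0
shift cm [-0.2   0.18 -0.4 ] turn [-0.003 -0.008 -0.001]
```

```bash
python3 -m crank '[[[-0.2,-1.5,-0.3],[0,0,0]],[[0,-1,0],[0,0,0]],[[0,-2,0],[0,0,0]],[[0,-2,0],[0,0,0]],[[0,-2,0],[0,0,0]]]';  python3 -m crank '[[[0,-2.5,0],[0,0,0]],[[0,-2.5,0],[0,0,0]],[[0,-2.5,0],[0,0,0]],[[0,-2.5,0],[0,0,0]],[[0,0,0],[0,0,0]]]'
python3 - <<'E'
from h import *
go(cab(0,-150+19,162),CY+np.pi/2)
E
```

```text
clock: 2.75
tcp_pos: [0.579, 0.0523, 0.1672]
orientation: [0.046, 3.137, 0.002]
contact_force: [2.0, 2.3, -1.1]
grip_width: 0.05
gripper_force: 1.3
clock: 3.25
tcp_pos: [0.5754, -0.0522, 0.1673]
orientation: [0.056, 3.138, -0.003]
contact_force: [-0.5, -1.1, 0.0]
grip_width: 0.05
gripper_force: 0.0
shift cm [ 0.36 -0.92  0.53] turn [-0.002  0.003 -0.009]
```

```bash
python3 -m crank '[[[0.2,-1.5,0.3],[0,0,-0.009]],[[0,-1.5,0],[0,0,0]],[[0,-1,0],[0,0,0]],[[0,-0.5,0],[0,0,0]],[[0,-0.3,0],[0,0,0]]]';  python3 -m crank '[[[0,-0.3,0],[0,0,0]],[[0,0,0],[0,0,0]]]'
python3 - <<'E'
from h import *
go(cab(0,-169,162),CY+np.pi/2)
E
```

```text
clock: 3.75
tcp_pos: [0.572, -0.0948, 0.1626]
orientation: [0.032, 3.141, 0.0]
contact_force: [0.2, 2.8, 0.4]
grip_width: 0.0498
gripper_force: 1.0
clock: 3.95
tcp_pos: [0.5717, -0.0977, 0.1622]
orientation: [-0.031, -3.141, 0.0]
contact_force: [0.5, 0.3, 0.7]
grip_width: 0.0505
gripper_force: 0.1
shift cm [ 0.12 -0.15  0.02] turn [-0.    -0.     0.007]
```

```bash
for i in 1 ; do python3 -m crank '[[[0.1,-0.3,0],[0,0,0]],[[0,-0.3,0],[0,0,0]],[[0,-0.2,0],[0,0,0]],[[0,-0.2,0],[0,0,0]]]'; done
python3 - <<'E'
from h import *
go(cab(0,-169,162),CY+np.pi/2)
E
```

```text
clock: 4.35
tcp_pos: [0.5709, -0.1005, 0.162]
orientation: [-0.023, -3.14, -0.013]
contact_force: [0.3, 20.2, 2.6]
grip_width: 0.05
gripper_force: 10.1
shift cm [0.05 0.12 0.  ] turn [ 0.008 -0.001  0.012]
```

```bash
python3 -m crank '[[[0,0.7,0],[0,0,0]],[[0,0.6,-1],[0,0,0]],[[0,0,-4],[0,0,0]],[[0,0,-3.5],[0,0,0]],[[0,0,0],[0,0,0]]]'
python3 - <<'E'
from h import *
p,d=optics.grab_frame("top");cv2.imwrite("pics/t2.png",cv2.resize(p[120:230,180:380,::-1],None,fx=4,fy=4,interpolation=cv2.INTER_CUBIC));np.save("pics/t2p.npy",p);np.save("pics/t2d.npy",d)
E
```

```text
clock: 4.85
tcp_pos: [0.5735, -0.0962, 0.2531]
orientation: [0.033, 3.132, -0.002]
contact_force: [0.0, 0.1, -0.2]
grip_width: 0.0502
gripper_force: 0.0
```

View pics/t2.png

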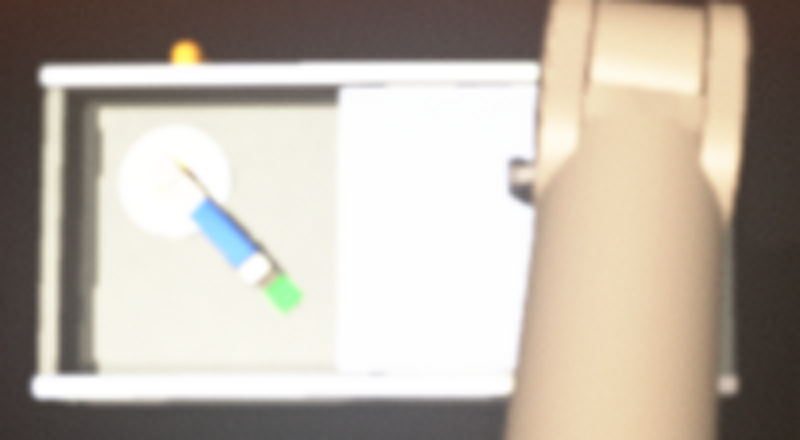

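```bash
cat >> h.py <<'E'
def valve(p):
    hsv=cv2.cvtColor(p,cv2.COLOR_RGB2HSV);piv=cab(50,180,0)
    for nm,lo,hi,z in(("blue",(100,90,60),(125,255,255),.122),("green",(45,90,60),(75,255,255),.086)):
        m=cv2.inRange(hsv,lo,hi);m[:130]=0;m[225:]=0;m[:,:185]=0;m[:,320:]=0
        n,_,s,c=cv2.connectedComponentsWithStats(m)
        if n<2: print(nm,"none");continue
        i=1+np.argmax(s[1:,4]);w=world("top",[c[i]],z)[0];v=Ro.from_euler("z",-CY).apply(w-piv)
        print(nm,c[i].round(1),s[i,4],"r",np.hypot(*v[:2]).round(4),"ang",np.arctan2(-v[1],-v[0]).round(3))
E
python3 - <<'E'
from h import *
valve(np.load("pics/t2p.npy"))
print(pix("top",cab(50,180,80)))
go(cab(50-80*np.cos(.75),180-80*np.sin(.75),210),CY+np.pi/2+.75)
E
```

```text
blue [235.4 176.4] 75 r 0.0661 ang 0.836
green [250.2 192.5] 27 r 0.1292 ang 0.781
[[223.55941019 165.18272566]]
shift cm [ 0.87 29.11  4.02] turn [-0.003  0.005 -0.744]
```

```bash
python3 -m crank '[[[0,3,0],[0,0,0]],[[0.2,4.5,0],[0,0,0]],[[0.2,4.5,0],[0,0,0]],[[0.2,4.5,0],[0,0,0]],[[0.2,4.5,0],[0,0,0]]]' 5; python3 -m crank '[[[0,4,0],[0,0,0]],[[0,3.1,0],[0,0,0]],[[0,1,0],[0,0,-0.14]],[[0,0,0],[0,0,-0.14]],[[0,0,0],[0,0,-0.14]]]';python3 -m crank '[[[0,0,0],[0,0,-0.14]],[[0,0,0],[0,0,-0.14]],[[0,0,0],[0,0,-0.1]],[[0,0,0],[0,0,0]],[[0,0,0],[0,0,0]]]'
python3 - <<'E'
from h import *
t=.82
go(cab(50-80*np.cos(t),180-80*np.sin(t),104),CY+np.pi/2+t)
E
```

```text
clock: 5.4
tcp_pos: [0.5661, 0.1163, 0.2465]
orientation: [-0.033, -3.14, 0.002]
contact_force: [1.3, 0.2, -0.8]
grip_width: 0.0496
gripper_force: 0.0
clock: 5.9
tcp_pos: [0.5679, 0.1963, 0.2462]
orientation: [0.634, -3.075, 0.002]
contact_force: [-0.3, -0.0, -0.3]
grip_width: 0.0498
gripper_force: 0.0
clock: 6.4
tcp_pos: [0.5683, 0.1959, 0.2467]
orientation: [1.189, -2.906, 0.001]
contact_force: [0.3, 0.4, -0.2]
grip_width: 0.05
gripper_force: 0.0
shift cm [-0.08 -0.71 14.27] turn [ 0.    -0.001 -0.016]
```

```bash
python3 -m crank '[[[-0.1,-0.7,1],[0,0,-0.016]],[[0,0,4],[0,0,0]],[[0,0,4],[0,0,0]],[[0,0,3.5],[0,0,0]],[[0,0,1.5],[0,0,0]]]' 5; python3 -m crank '[[[0,0,0],[0,0,0]],[[0,0,0],[0,0,0]]]'
python3 - <<'E'
from h import *
t=.82
go(cab(50-80*np.cos(t),180-80*np.sin(t),104),CY+np.pi/2+t)
E
```

```text
clock: 6.9
tcp_pos: [0.572, 0.1908, 0.1032]
orientation: [1.214, -2.891, 0.001]
contact_force: [0.5, 0.8, 0.1]
grip_width: 0.0501
gripper_force: 0.0
clock: 7.1
tcp_pos: [0.5751, 0.1924, 0.1082]
orientation: [-1.217, 2.895, -0.0]
contact_force: [-0.1, -0.8, 0.3]
grip_width: 0.0501
gripper_force: 0.0
shift cm [0.18 0.02 0.42] turn [-0.001  0.001  0.003]
```

```bash
python3 -m crank '[[[0,0,0.4],[0,0,0]],[[0,0,0],[0,0,0]],[[0,0,0],[0,0,0]],[[0,0,0],[0,0,0]],[[0,0,0],[0,0,0]]]' 1.5 30; python3 -m crank '[[[0,0,0],[0,0,0]],[[0,0,0],[0,0,0]]]'
python3 - <<'E'
from h import *
t=.82
go(cab(50-80*np.cos(t),180-80*np.sin(t),104),CY+np.pi/2+t)
E
```

```text
clock: 7.6
tcp_pos: [0.5746, 0.1932, 0.1047]
orientation: [-1.217, 2.894, 0.001]
contact_force: [-2.0, 1.7, 6.6]
grip_width: 0.0211
gripper_force: 31.7
clock: 7.8
tcp_pos: [0.5746, 0.1932, 0.1047]
orientation: [-1.217, 2.894, 0.001]
contact_force: [-3.3, 1.8, 7.4]
grip_width: 0.0212
gripper_force: 31.7
shift cm [ 0.2  -0.07  0.07] turn [0.    0.002 0.003]
```

```bash
python3 -m crank '[[[-0.04,0.78,0],[0,0,0.1]],[[-0.04,0.78,0],[0,0,0.1]],[[-0.04,0.78,0],[0,0,0.1]],[[-0.04,0.78,0],[0,0,0.1]],[[0,0,0],[0,0,0]]]'
python3 - <<'E'
from h import *
for t in (.42,0): go(cab(50-80*np.cos(t),180-80*np.sin(t),104),CY+np.pi/2+t)
print(monitor.get_obs()["moment"])
E
```

```text
clock: 8.3
tcp_pos: [0.5577, 0.2184, 0.1047]
orientation: [-0.613, 3.079, -0.0]
contact_force: [-0.6, -0.5, 4.7]
grip_width: 0.0213
gripper_force: 30.9
shift cm [ 0.19 -0.    0.07] turn [-0.001  0.002  0.   ]
shift cm [-0.51  3.26  0.07] turn [-0.     0.003  0.42 ]
[-0.09078523  0.25723183 -0.40559548]
```

Tracking well; continue to the stop and slightly past it.

```bash
python3 -m crank '[[[-0.04,0.78,0],[0,0,0.1]],[[-0.04,0.78,0],[0,0,0.1]],[[-0.04,0.78,0],[0,0,0.1]],[[-0.04,0.78,0],[0,0,0.1]],[[0,0,0],[0,0,0]]]'
python3 -m crank '[[[0,0.25,0],[0,0,0.03]],[[0,0.25,0],[0,0,0.03]],[[0,0,0],[0,0,0]]]'
python3 - <<'E'
from h import *
t=0;go(cab(50-80*np.cos(t),180-80*np.sin(t),104),CY+np.pi/2+t)
print(monitor.get_obs()["moment"])
E
```

```text
clock: 8.8
tcp_pos: [0.5519, 0.2487, 0.1047]
orientation: [0.011, 3.139, 0.0]
contact_force: [-1.3, -2.3, 6.4]
grip_width: 0.0214
gripper_force: 31.0
clock: 9.1
tcp_pos: [0.5522, 0.2495, 0.1047]
orientation: [0.1, 3.138, -0.007]
contact_force: [-1.2, -10.3, 10.3]
grip_width: 0.0215
gripper_force: 41.6
shift cm [0.24 0.08 0.07] turn [-0.005  0.002 -0.037]
[-1.97010914  0.34818762  1.09269369]
```

```bash
python3 -m crank '[[[0,0.3,0],[0,0,-0.03]],[[0,0.3,0],[0,0,0]],[[0,0,0],[0,0,0]]]'
python3 - <<'E'
from h import *
t=0;go(cab(50-80*np.cos(t),180-80*np.sin(t),104),CY+np.pi/2+t)
E
```

```text
clock: 9.4
tcp_pos: [0.5521, 0.2496, 0.1046]
orientation: [-0.062, -3.139, 0.017]
contact_force: [-5.8, -21.4, 16.8]
grip_width: 0.0213
gripper_force: 34.5
shift cm [0.23 0.08 0.05] turn [-0.011 -0.001 -0.013]
```

```bash
python3 -m crank '[[[0,-0.5,0],[0,0,-0.013]],[[0,-0.5,0],[0,0,0]],[[0,0,0],[0,0,0]]]'
python3 -m crank '[[[-0.04,-0.78,0],[0,0,-0.1]],[[-0.04,-0.78,0],[0,0,-0.1]],[[-0.04,-0.78,0],[0,0,-0.1]],[[-0.04,-0.78,0],[0,0,-0.1]],[[-0.04,-0.78,0],[0,0,-0.1]]]'
python3 -m crank '[[[-0.04,-0.78,0],[0,0,-0.1]],[[0,0,0],[0,0,0]],[[0,0,0],[0,0,0]]]'
python3 - <<'E'
from h import *
for t in (.6,.78):go(cab(50-80*np.cos(t),180-80*np.sin(t),104),CY+np.pi/2+t)
E
```

```text
clock: 9.7
tcp_pos: [0.5521, 0.2488, 0.1046]
orientation: [0.033, 3.139, 0.001]
contact_force: [0.1, -1.8, 6.9]
grip_width: 0.0211
gripper_force: 31.1
clock: 10.2
tcp_pos: [0.5609, 0.2122, 0.1046]
orientation: [-0.75, 3.048, 0.001]
contact_force: [-0.7, 0.9, 5.9]
grip_width: 0.0208
gripper_force: 31.0
clock: 10.5
tcp_pos: [0.565, 0.205, 0.1046]
orientation: [-0.898, 3.008, -0.001]
contact_force: [-0.5, -1.1, 7.1]
grip_width: 0.0211
gripper_force: 31.2
shift cm [0.21 0.12 0.06] turn [-0.001  0.002  0.007]
shift cm [ 0.09 -1.31  0.06] turn [-0.001  0.002 -0.173]
```

```bash
python3 -m crank '[[[-0.03,-0.65,0],[0,0,-0.085]],[[-0.03,-0.65,0],[0,0,-0.085]],[[0,0,0],[0,0,0]],[[0,0,0],[0,0,0]]]'
python3 -m crank '[[[0,0,0],[0,0,0]],[[0,0,0],[0,0,0]],[[0,0,0],[0,0,0]],[[0,0,0],[0,0,0]],[[0,0,-1],[0,0,0]]]' 5
python3 -m crank '[[[0,0,-4],[0,0,0]],[[0,0,-4],[0,0,0]],[[0,0,-4],[0,0,0]],[[0,0,0],[0,0,0]]]'
python3 - <<'E'
from h import *
go(cab(0,-190,240),CY+np.pi/2)
E
```

```text
clock: 10.9
tcp_pos: [0.5731, 0.1948, 0.1046]
orientation: [-1.15, 2.921, -0.001]
contact_force: [-0.8, -0.8, 7.4]
grip_width: 0.0212
gripper_force: 31.2
clock: 11.4
tcp_pos: [0.5706, 0.1945, 0.1122]
orientation: [1.149, -2.921, 0.0]
contact_force: [-0.0, -0.1, 0.5]
grip_width: 0.0499
gripper_force: 0.0
clock: 11.8
tcp_pos: [0.5751, 0.1961, 0.2404]
orientation: [-1.145, 2.913, 0.001]
contact_force: [0.4, 1.1, 0.4]
grip_width: 0.0503
gripper_force: 0.0
shift cm [ 21.92 -22.82  -0.11] turn [0.001 0.012 0.776]
```

```bash
python3 -m crank '[[[3,-3,0],[0,0,0]],[[3.4,-3.5,0],[0,0,0]],[[3.4,-3.5,0],[0,0,0]],[[3.4,-3.5,0],[0,0,0]],[[3.4,-3.5,0],[0,0,0]]]'
python3 -m crank '[[[2.6,-3,0],[0,0,0.1]],[[0,0,0],[0,0,0.14]],[[0,0,0],[0,0,0.14]],[[0,0,0],[0,0,0.14]],[[0,0,0],[0,0,0.14]]]'
python3 -m crank '[[[0,0,0],[0,0,0.12]],[[0,0,0],[0,0,0]],[[0,0,0],[0,0,0]]]'
python3 - <<'E'
from h import *
go(cab(0,-150,162),CY+np.pi/2)
p,d=optics.grab_frame("top");cv2.imwrite("pics/t3.png",cv2.resize(p[140:210,190:290,::-1],None,fx=7,fy=7,interpolation=cv2.INTER_CUBIC))
valve(p)
E
```

```text
clock: 12.3
tcp_pos: [0.5654, -0.0445, 0.2335]
orientation: [-1.15, 2.923, -0.0]
contact_force: [0.5, 0.1, -0.2]
grip_width: 0.0498
gripper_force: 0.0
clock: 12.8
tcp_pos: [0.5671, -0.0825, 0.2333]
orientation: [0.131, -3.139, -0.0]
contact_force: [0.8, 0.1, -0.3]
grip_width: 0.0499
gripper_force: 0.0
clock: 13.1
tcp_pos: [0.5672, -0.0822, 0.2333]
orientation: [-0.043, -3.141, -0.0]
contact_force: [0.3, 0.9, -0.5]
grip_width: 0.0504
gripper_force: 0.0
shift cm [-0.37  0.21  7.13] turn [ 0. -0. -0.]
blue [235.4 176.8] 89 r 0.067 ang 0.826
green [250.4 192.5] 25 r 0.1297 ang 0.784
```

View pics/t3.png

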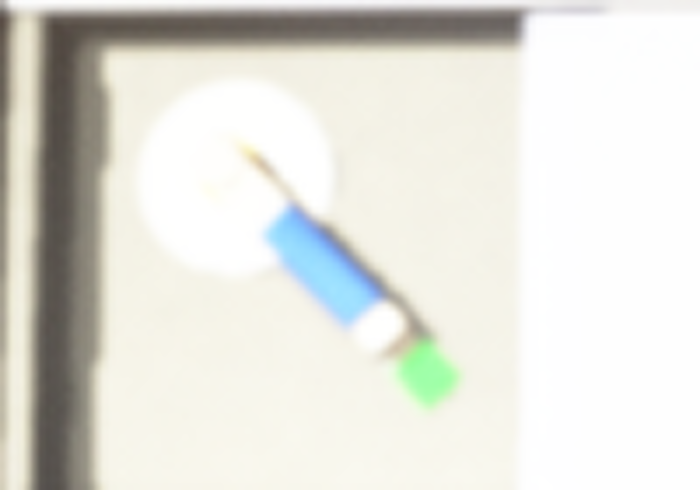

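```bash
python3 -m crank '[[[-0.4,0.2,2],[0,0,0]],[[0,0,3],[0,0,0]],[[0,0,2.2],[0,0,0]],[[0,0,0],[0,0,0]],[[0,1,0],[0,0,0]]]'
python3 -m crank '[[[0,2,0],[0,0,0]],[[0,2.5,0],[0,0,0]],[[0,2.5,0],[0,0,0]],[[0,2.5,0],[0,0,0]],[[0,2.5,0],[0,0,0]]]'
python3 -m crank '[[[0,2.5,0],[0,0,0]],[[0,2.5,0],[0,0,0]],[[0,1.5,0],[0,0,0]],[[0,1,0],[0,0,0]],[[0,0,0],[0,0,0]]]'
python3 - <<'E'
from h import *
go(cab(0,89,162),CY+np.pi/2)
E
```

```text
clock: 13.65
tcp_pos: [0.5717, -0.0719, 0.1617]
orientation: [-0.051, -3.141, 0.001]
contact_force: [0.0, 0.4, 0.9]
grip_width: 0.0499
gripper_force: 0.0
clock: 14.15
tcp_pos: [0.5755, 0.0502, 0.1629]
orientation: [0.048, 3.14, -0.001]
contact_force: [-1.1, -2.6, 0.8]
grip_width: 0.0497
gripper_force: 1.4
clock: 14.65
tcp_pos: [0.5783, 0.1262, 0.1621]
orientation: [0.045, 3.14, 0.002]
contact_force: [0.1, -0.0, -0.0]
grip_width: 0.0502
gripper_force: 0.0
shift cm [0.18 3.24 0.01] turn [ 0.001  0.002 -0.002]
```

```bash
python3 -m crank '[[[0,1.2,0],[0,0,0]],[[0,1,0],[0,0,0]],[[0,0.6,0],[0,0,0]],[[0,0.3,0],[0,0,0]],[[0,0.3,0],[0,0,0]]]'
python3 -m crank '[[[0,0.2,0],[0,0,0]],[[0,0.2,0],[0,0,0]],[[0,0.2,0],[0,0,0]]]'
python3 - <<'E'
from h import *
go(cab(0,89,162),CY+np.pi/2)
E
```

```text
clock: 15.15
tcp_pos: [0.579, 0.1577, 0.1613]
orientation: [0.049, 3.141, -0.002]
contact_force: [0.7, -8.9, 2.2]
grip_width: 0.0499
gripper_force: 4.5
clock: 15.45
tcp_pos: [0.5791, 0.1578, 0.1611]
orientation: [-0.055, -3.14, 0.012]
contact_force: [-1.1, -17.6, 5.3]
grip_width: 0.05
gripper_force: 8.9
shift cm [ 0.17  0.08 -0.09] turn [-0.008 -0.001 -0.008]
```

```bash
python3 -m crank '[[[0,-0.8,0],[0,0,0]],[[0,-0.7,-1],[0,0,0]],[[0,0,-4],[0,0,0]],[[0,0,-3.5],[0,0,0]],[[0,0,0],[0,0,0]]]'
python3 -m crank '[[[0.5,-4.5,0],[0,0,0]],[[0.8,-4.8,0],[0,0,0]],[[0.8,-4.8,0],[0,0,0]],[[0.8,-4.8,0],[0,0,0]],[[0.8,-4.8,0],[0,0,0]]]' 0 
python3 -m crank '[[[0.8,-4.8,0],[0,0,0]],[[0.8,-4.8,0],[0,0,0]],[[0.8,-4.8,0],[0,0,0]],[[0.8,-4.8,0],[0,0,0]],[[0,0,0],[0,0,0]]]'
python3 - <<'E'
from h import *
print(world("side",[[337.2,167.8]],.07),world("top",[[421.5,203.4]],.07))
go([.486,-.406,.1],CY+np.pi/2);print(monitor.get_obs()["joints"].round(2))
p,d=optics.grab_frame("top");cv2.imwrite("pics/t4.png",cv2.resize(p[100:260,180:460,::-1],None,fx=2.8,fy=2.8,interpolation=cv2.INTER_CUBIC))
E
```

```text
clock: 15.95
tcp_pos: [0.5814, 0.1507, 0.2524]
orientation: [0.048, 3.132, 0.008]
contact_force: [-0.2, 0.1, 0.1]
grip_width: 0.0502
gripper_force: 0.0
clock: 16.45
tcp_pos: [0.5336, -0.0874, 0.2466]
orientation: [0.047, 3.141, 0.002]
contact_force: [1.7, 0.2, 0.8]
grip_width: -0.0001
gripper_force: 0.0
clock: 16.95
tcp_pos: [0.4932, -0.2848, 0.247]
orientation: [0.065, 3.141, -0.005]
contact_force: [-0.6, -0.8, -0.4]
grip_width: -0.0001
gripper_force: 0.0
[[ 0.48603826 -0.40569425  0.07      ]] [[ 0.48588844 -0.4063877   0.07      ]]
shift cm [  0.22 -12.09  14.74] turn [-0.003  0.    -0.014]
[ 0.08  0.3   0.41  1.82 -0.13  1.05  2.07]
```

View pics/t4.png

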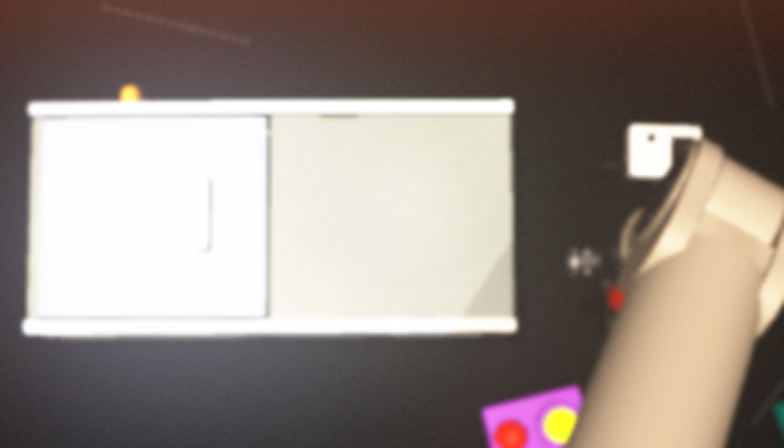

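The door is closed again (its right edge is at crop column 268 and the pull at 208, as at the start). Both cameras agree on the button position, so I'm going above it.

```bash
python3 -m crank '[[[0,-4,2],[0,0,-0.014]],[[0,-4,3],[0,0,0]],[[0.2,-4,3],[0,0,0]],[[0,0,3.5],[0,0,0]],[[0,0,2],[0,0,0]]]' 0
python3 -m crank '[[[0,0,0],[0,0,0]],[[0,0,0],[0,0,0]]]'
python3 - <<'E'
from h import *
go([.486,-.406,.08],CY+np.pi/2)
E
```

```text
clock: 17.5
tcp_pos: [0.4912, -0.3957, 0.1083]
orientation: [-0.027, -3.139, -0.004]
contact_force: [-0.1, 1.2, -0.3]
grip_width: 0.0002
gripper_force: 0.0
clock: 17.7
tcp_pos: [0.4928, -0.3958, 0.1116]
orientation: [0.023, 3.141, 0.002]
contact_force: [0.4, -0.3, 0.8]
grip_width: -0.0001
gripper_force: 0.0
shift cm [ 0.67 -1.04  3.16] turn [0.001 0.    0.012]
```

```bash
python3 -m crank '[[[0.7,-1,1],[0,0,0]],[[0,0,1],[0,0,0]],[[0,0,0.8],[0,0,0]],[[0,0,0],[0,0,0]]]'
python3 - <<'E'
from h import *
go([.486,-.406,.07],CY+np.pi/2)
E
python3 -m crank '[[[0,0,0.4],[0,0,0]],[[0,0,0.4],[0,0,0]],[[0,0,0.3],[0,0,0]],[[0,0,0],[0,0,0]]]'
```

```text
clock: 18.1
tcp_pos: [0.4839, -0.4063, 0.082]
orientation: [-0.026, -3.14, -0.002]
contact_force: [0.0, 0.3, 0.1]
grip_width: 0.0001
gripper_force: 0.0
shift cm [-0.21  0.03  1.2 ] turn [ 0.001 -0.002  0.01 ]
clock: 18.5
tcp_pos: [0.4844, -0.4068, 0.0718]
orientation: [-0.026, -3.141, -0.001]
contact_force: [0.3, 0.3, -0.7]
grip_width: -0.0002
gripper_force: 0.0
```

```bash
python3 -m crank '[[[0,0,0.3],[0,0,0]],[[0,0,0.3],[0,0,0]],[[0,0,0],[0,0,0]]]';python3 -m crank '[[[0,0,0.3],[0,0,0]],[[0,0,0.3],[0,0,0]],[[0,0,0],[0,0,0]]]'
```

```text
clock: 18.8
tcp_pos: [0.4848, -0.4072, 0.0663]
orientation: [0.026, 3.141, -0.001]
contact_force: [-0.5, -0.2, 3.2]
grip_width: -0.0001
gripper_force: 1.3
clock: 19.1
tcp_pos: [0.4849, -0.4073, 0.0611]
orientation: [0.027, 3.141, -0.0]
contact_force: [-1.8, 1.4, 8.2]
grip_width: 0.0002
gripper_force: 4.4
```

```bash
python3 -m crank '[[[0,0,0.3],[0,0,0]],[[0,0,0.2],[0,0,0]],[[0,0,0],[0,0,0]],[[0,0,0],[0,0,0]]]'
```

```text
clock: 19.5
tcp_pos: [0.485, -0.4076, 0.0604]
orientation: [0.028, 3.139, 0.002]
contact_force: [-10.8, 9.6, 44.8]
grip_width: -0.0001
gripper_force: 22.3
```

```bash
python3 -m crank '[[[0,0,-0.6],[0,0,0]],[[0,0,-1.5],[0,0,0]],[[0,0,-4],[0,0,0]],[[0,0,-4],[0,0,0]],[[0,0,-4],[0,0,0]]]'; python3 -m crank '[[[-4,0,-1],[0,0,0]],[[-4,2,0],[0,0,0]],[[0,0,0],[0,0,0]],[[0,0,0],[0,0,0]],[[0,0,0],[0,0,0]]]'
python3 - <<'E'
from h import *
p,d=optics.grab_frame("side");cv2.imwrite("pics/s5.png",cv2.resize(p[90:370,200:450,::-1],None,fx=2.1,fy=2.1,interpolation=cv2.INTER_CUBIC))
E
```

```text
clock: 20.0
tcp_pos: [0.484, -0.4067, 0.1975]
orientation: [-0.027, -3.14, -0.001]
contact_force: [0.9, 0.2, -0.3]
grip_width: 0.0002
gripper_force: 0.0
clock: 20.5
tcp_pos: [0.5635, -0.3889, 0.2058]
orientation: [-0.028, -3.14, 0.0]
contact_force: [0.3, -0.1, -0.9]
grip_width: 0.0004
gripper_force: 0.0
```

View pics/s5.png

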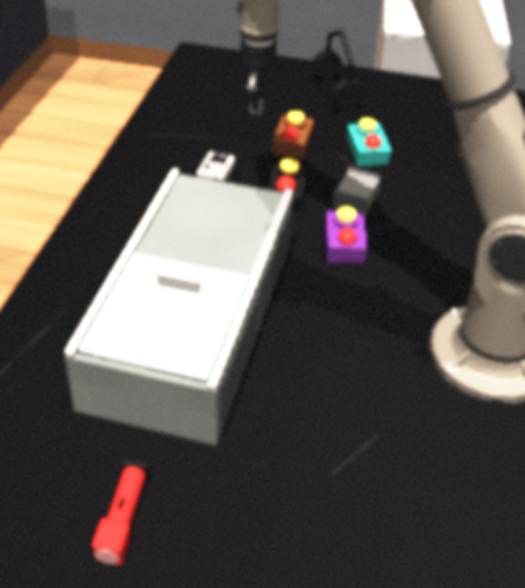

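The picture shows the door closed, the button back up at about (288,165), the torch, DI box and beltpack in place, and the gripper clear at (255,95).

```bash
python3 -c "
from bench import r
print(r.hand_in())"
```

```text
the job is handed in; nothing more can be done
None
```

The job is handed in at about 20.5 s: door opened, lever turned to its shut stop and then set over the green mark (about 0.78 rad, roughly 2° uncertainty against the 5° allowed), door closed, and the yellow button pressed fully down and back up, with the DI box, torch and beltpack left where they were.

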